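Pump up the pressure-filtration vessel and open its feed valve

ROBOT

A 6-joint arm with a two-finger parallel gripper is mounted at the origin on a cart in front of the work surface, level with it; the furniture and walls round the work are solid. World frame = base frame: x ahead of the robot, y to its left, z up, the work surface at z = 0. Lengths are in mm, angles in rad, forces in N, time in s.
With the tool pointing down it reaches from about 275 to 725 mm from the base axis. Payload 5.6 kg.
Tool frame: the origin (TCP) lies at the very end of the fingers, on their centre line; the grasp point (between the pads) lies 19 mm behind it; z points along the fingers, y is the line along which they close (so a half turn about z gives the same grasp; the last joint's range is limited). The gripper opens to 85 mm and grips with 20 to 120 N. Pads are 22 mm wide; open, the fingers measure 114 mm over their backs; the gripper's body (76 mm by 85 mm) begins 54 mm behind the grasp point. The pads swing forward as they close: fully open they stand 13 mm farther back than shut.
Start: joints at [1.444, 0.255, 0.108, 0, -1.424, -0.285], TCP at [220.116, 504.026, 231.283] pointing down, gripper open.
Joint ranges: [-2.95, 2.95], [-1.21, 1.97], [-1.09, 1.5], [-2.87, 1.71], [-2.94, -0.07], [-3.05, 3.05]. Speed limits (rad/s): [2.57, 2.57, 3.14, 3.14, 3.14, 3.14].

INTERFACE

Orientations are given as [roll, pitch, yaw] about the fixed x, y, z axes, in that order (R = Rz(yaw) Ry(pitch) Rx(roll)).
In Python, from workcell import r, camrig gives the robot as it stands (r), with the cameras (camrig).
- The arm moves only by the shell command python3 drive.py 'ROWS' [OPENING] [FORCE]. ROWS is rows parted by semicolons, their numbers by spaces, 1 to 10 of them, each of 6 numbers: dx, dy, dz in mm, then a rotation vector rx, ry, rz in rad; each row is the pose to reach, as a shift and turn from the pose commanded when the command began, along the tool's axes at that moment; what a row does not reach only later rows make up. A row lasts 1/12 s, in which the tool goes at most 41.7 mm and 0.125 rad, less where a joint would pass 70% of its speed; a pose out of reach is approached as far as the arm can. OPENING is the opening from 0.0 (shut) to 1.0 (fully open), set as the command begins (- or left out keeps the last). The fingers move at their own pace and stop on an object; FORCE is the grip in N (left out, the last holds). Time passes only in rows, so rows that do not move let the fingers close. It prints the time, the measured TCP pose, the force, the opening and the grip force at its end.
- r.get_obs(): the state, without advancing time (a new reading comes with each control period).
- camrig.snapshot(name): name is "scene" or "top"; returns a dict with "color" (480x640x3 uint8, blue, green, red), "K" (3x3 intrinsics, pixels), "pose" (4x4, takes a point from camera to world coordinates). Camera axes: x right, y up, looking along -z (the intrinsics and any distortion apply to the point x, -y, -z); pixel columns grow to the right and rows downward; lengths in mm; the calibration is good to about 2 mm. A picture is of the moment at which its call begins. There is no depth.
- r.hand_in(): hands the job in; it is judged then, once.
The state is a dict: "time_s": time; "joints": joint angles; "qd": joint speeds; "joint_efforts": joint torques, N m; "ee_pos": TCP position; "eef_rot": TCP orientation; "wrist_force": force on the tool from outside, world axes, zero at the start; "ft_torque": the same for the moment, N m; "grip_width": opening from 0.0 (shut) to 1.0 (fully open); "gripper_force": force on a finger pad.
Only numpy, scipy, OpenCV 4.12 (cv2) and the standard library are available. Lean on these libraries where they do the work, as an engineer would, in place of code of your own. Each camera call takes 0.05 s, during which the arm holds its last target. There are 200 camera calls.

TASK

Someone has given the hand pump on the pressure-filtration rig only a few strokes. With your fingertips, pump the black plunger knob on the vessel lid - all the way down and all the way back up each time - until the brass indicator pin in front of it stands fully out; only then push the valve lever round its quarter turn, to lie along the pipe, so that the pressure feeds the filter. Do not touch the pin, lift nothing, and leave everything else where it stands.

Things in the scene. Friction and masses are not known exactly. Their poses are not given: they have to be found in the camera images.
- rig: Filtration rig, screwed down, on an aluminium base plate 150 (x) x 370 (y) mm, plate top at z 16 mm. Origin: centre of its underside on the worktop; x across, y along the plate, z up. Vessel at y +110, valve at y -40, filter at y -140 mm, all at x 0. A steel pipe of radius 6 mm, centreline z 122 mm, joins them; the brass valve body on it is 29 mm thick, its top at z 137 mm.
- lid_centre (a point): Centre of the top of the steel vessel's lid, at rig (0, 110) mm, z 150 mm. The vessel has a radius of 55 mm, its lid flange 61 mm; four brass wing nuts stand round it, out to radius 79 mm and up to z 158 mm, on its diagonals. The pump barrel (radius 20 mm, top z 168 mm) is in the middle; a filling plug behind it reaches z 162 mm.
- filter_centre (a point): Centre of the top of the round disc filter holder (radius 28 mm, z 66 to 111 mm) at rig (0, -140) mm; the pipe's elbow (top z 128 mm) enters it from above, and its spout points down into the beaker.
- plunger_top (a point): Centre of the flat top of the black plunger knob (a mushroom 41 mm across, 18 mm thick), which is 214 mm above the worktop when up; follows the knob. At rig (0, 110 mm).
- plunger_travel (a joint): Plunger travel, m: 0 up, 0.026 fully home on a hard stop. A spring returns it: about 3 N at the top, 9 to 12 N near the bottom. A stroke counts if pressed 20 mm or more and let back to within 5 mm of the top before the next; much shorter strokes do nothing. Extra strokes once the pin is fully out do nothing and do no harm.
- pin: Brass indicator pin, 9 mm thick, upright in a dark steel bush on the vessel lid, 40 mm from the plunger's axis toward the rig's -x side. Origin: on its axis, 8 mm below its top.
- pin_travel (a joint): How far the pin stands out, m: 0 in (its top 8 mm above the lid), 0.024 fully out. It starts 0 to 0.015 out, rises about 4 mm with each full stroke (the first may give 0.5 to 6 mm), and stays where it is (2 to 6 strokes are needed). Fully out means above 0.0215; the step before the last leaves it at about 0.020.
- pin_top (a point): Centre of the top of the indicator pin.
- valve_axis (a point): On the vertical hinge axis of the valve lever, at the mid-height of the lever, z = 149.5 mm. At rig (0, -40 mm).
- lever_tip (a point): End of the valve lever, 78 mm from the hinge axis, mid-height of the lever. The lever is level; its outer 50 mm are a black sleeve 16 mm wide and 10 mm high (z 144.5 to 154.5 mm); below it there is free space down to the pipe (top at z 128 mm).
- valve_travel (a joint): Valve lever angle about +z, rad: 0 shut (square to the pipe, pointing to the rig's -x), 1.571 open against its stop (along the pipe, pointing to the rig's -y, away from the vessel). Starts 0 to 0.12, stays where left, takes 1 to 2 N at the sleeve. Open it by pushing the lever's side that faces the vessel, toward -y and round in an arc.
- beaker: Low glass beaker, 66 mm across and 55 mm high, loose on the base plate under the filter's spout at rig (0, -140 mm). Origin: centre of its underside. Stays there.
- petri: Loose petri dish, 67 mm across, 14 mm high, on the worktop in front of the vessel; bystander. Origin: centre of its underside.
- forceps: Loose forceps, 133 mm long, 10 mm high, on the worktop in front of the rig; bystander.
- stock: Loose glass stock bottle with a blue screw cap, 68 mm across, 149 mm high, on the worktop behind the rig; bystander. Origin: centre of its underside.
- tub: Loose white bottle, 57 mm across, 118 mm high, on the worktop behind the rig; bystander. Origin: centre of its underside.

How it is judged (in metres and radians):
On the way:
1. the indicator pin is fully out with the valve still shut and the plunger let back up (value of joint pin_travel above 0.0215 m and value of joint valve_travel below 0.25 rad and value of joint plunger_travel below 0.005 m), for 0.1 s.
At the end, for the whole second after the job is handed in: The indicator pin is fully out (over 21.5 of 24 mm), the plunger is back up (within 4 mm), the valve lever lies along the pipe (within 10 degrees of fully open), and the beaker stands upright under the spout (value of joint pin_travel above 0.0215 m and value of joint plunger_travel below 0.004 m and value of joint valve_travel above 1.4 rad and horizontal distance between beaker and rig between 0.12 and 0.16 m and angle between beaker's own z axis and vertical below 0.1 rad); the robot touches nothing.
It fails at once if the valve was opened before the pin was fully out (value of joint pin_travel below 0.021 m and value of joint valve_travel above 0.35 rad).
It fails at once if the indicator pin was touched (contact force between the fingers and pin above 1 N).
It fails at once if the beaker or one of the bottles was lifted, tipped or moved more than 40 mm (height (world z) of beaker above 0.03 m or distance of any of beaker, stock, tub from where it was at the start of the episode above 0.04 m or angle between any of beaker, stock, tub's own z axis and vertical above 0.25 rad or height (world z) of any of stock, tub above 0.015 m).
It fails at once if the petri dish or the forceps were lifted or moved more than 40 mm (distance of any of petri, forceps from where it was at the start of the episode above 0.04 m or height (world z) of any of petri, forceps above 0.02 m).
It also fails if it takes over 58 s, if anything falls off the work surface, if the arm or the gripper's body presses on something with over 40 N, if the wrist force passes 120 N, or if a joint passes its speed limit or range.

## Working session

There is one attempt and no reset: what is moved stays moved. The work goes in short steps, Python scripts to look and compute and a shell command to move; the robot and the scene stay as the last step left them, time stands still between calls to the robot, and variables do not carry over. Pictures are saved under pics/ and viewed, at most 10 in all, crops included, and the job is handed in when it is done.

```bash
ls; mkdir -p pics
python3 - <<'E'
from workcell import r, camrig
import cv2
o=r.get_obs();print(o['time_s'],o['ee_pos'],o['eef_rot'])
for n in("scene","top"):
    s=camrig.snapshot(n);cv2.imwrite(f"pics/{n}0.png",s["color"]);print(s["K"],s["pose"].round(3), s.keys())
E
```

```text
drive.py
pics
workcell.py
0.0 [219.89796615 503.59254298 230.39182855] [ 3.13969033e+00 -8.76676486e-05 -4.11863227e-01]
[[564.5708465    0.         319.85715591]
 [  0.         564.5708465  235.52747585]
 [  0.           0.           1.        ]] [[ 4.46000e-01  4.71000e-01 -7.62000e-01 -1.01835e+02]
 [-8.95000e-01  2.58000e-01 -3.64000e-01 -3.25131e+02]
 [ 2.50000e-02  8.44000e-01  5.36000e-01  6.35150e+02]
 [ 0.00000e+00  0.00000e+00  0.00000e+00  1.00000e+00]] dict_keys(['color', 'K', 'pose'])
[[601.41249126   0.         309.56621047]
 [  0.         601.41249126 228.9982878 ]
 [  0.           0.           1.        ]] [[ 7.000000e-03  9.990000e-01 -4.700000e-02  5.358460e+02]
 [-9.990000e-01  6.000000e-03 -3.200000e-02 -1.268000e+00]
 [-3.200000e-02  4.700000e-02  9.980000e-01  1.202397e+03]
 [ 0.000000e+00  0.000000e+00  0.000000e+00  1.000000e+00]] dict_keys(['color', 'K', 'pose'])
```

View pics/scene0.png

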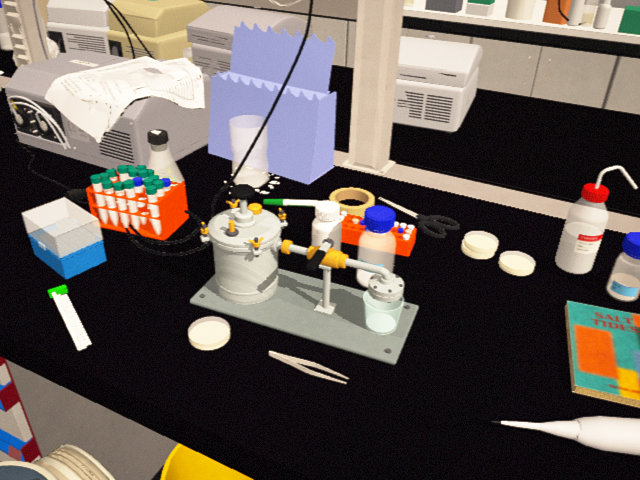

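View pics/top0.png

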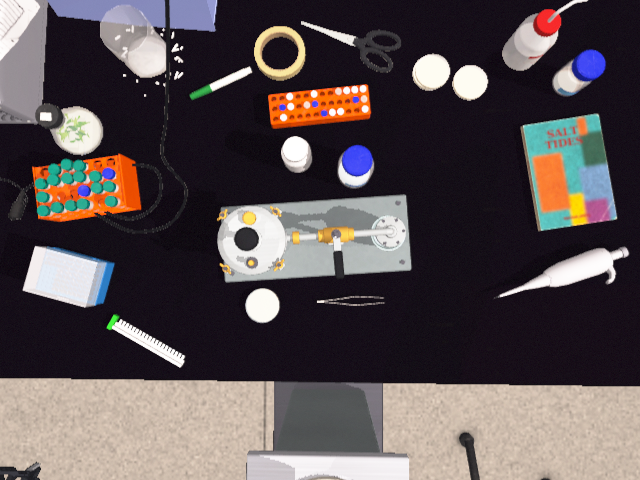

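The scene view shows the knob at about (243,190), the pin at (232,227) and the lever tip near (313,266). In the top view the knob is at (247,239), the pin at (251,262) and the lever runs from (336,235) to (339,275). I'll enlarge both views.

Run:
```python
import cv2,numpy as np
a=cv2.imread("pics/scene0.png")[170:290,190:350];b=cv2.imread("pics/top0.png")[190:290,210:420]
a=cv2.resize(a,None,fx=5,fy=5,interpolation=2)[:,:800]
b=cv2.resize(b,None,fx=3.8,fy=3.8,interpolation=2)
cv2.imwrite("pics/c1.png",a);cv2.imwrite("pics/c2.png",b)
```

```text
(no output)
```

View pics/c1.png

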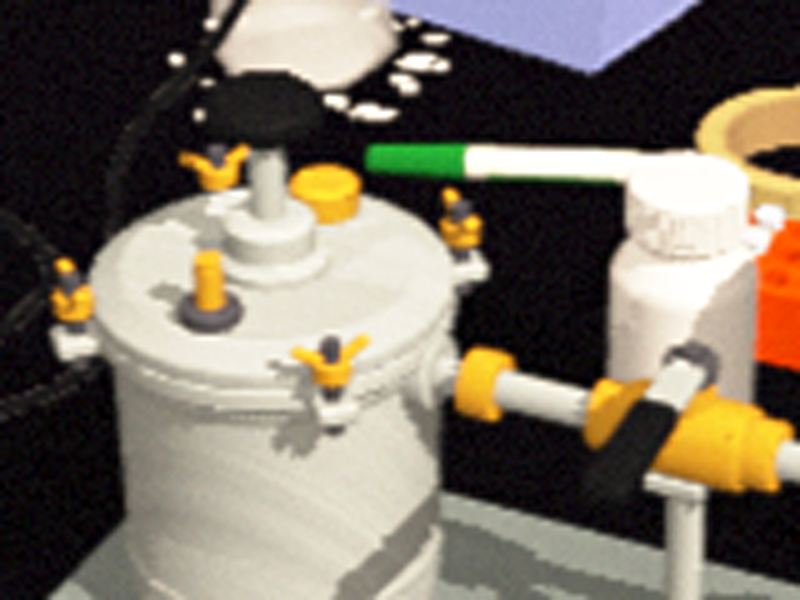

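View pics/c2.png

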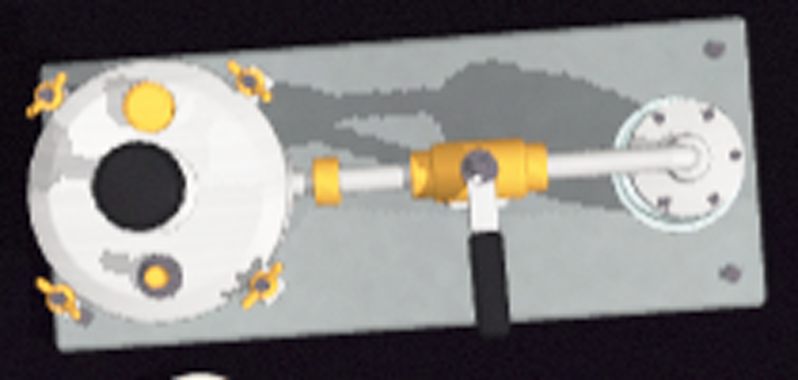

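The crops show the pin standing about 12–15 mm out of its bush and the lever nearly square to the pipe. Positions in the full images:

| Point | Scene | Top |
|---|---|---|
| Knob top | (242.5,189.5) | (246.6,238.9) |
| Pin top | (231.6,221) | (251,262.9) |
| Lever tip | (311,266) | (340.3,277.3) |
| Bolt | (328.4,241.6) | (336,233.7) |

```bash
cat > h.py <<'E'
import numpy as np
from workcell import r, camrig
from scipy.spatial.transform import Rotation as Ro
def ray(s,uv):
    d=np.linalg.inv(s["K"])@[uv[0],uv[1],1]; d=s["pose"][:3,:3]@(d*[1,-1,-1])
    return s["pose"][:3,3],d/np.linalg.norm(d)
def tri(a,ua,b,ub):
    A=np.zeros((3,3));B=np.zeros(3)
    for s,u in((a,ua),(b,ub)):
        c,d=ray(s,u);P=np.eye(3)-np.outer(d,d);A+=P;B+=P@c
    return np.linalg.solve(A,B)
def atz(s,u,z):
    c,d=ray(s,u);return c+d*(z-c[2])/d[2]
def tool(p):
    o=r.get_obs();R=Ro.from_euler("xyz",o["eef_rot"]).as_matrix();return R.T@(np.array(p)-o["ee_pos"])
E
python3 - <<'E'
from h import *
a=camrig.snapshot("scene");b=camrig.snapshot("top")
for n,u,v,z in(("knob",(242.5,189.5),(246.6,238.9),214),("pin",(231.6,221),(251.05,262.9),172),("tip",(311,266),(340.3,277.3),149.5),("bolt",(328.4,241.6),(336.05,233.7),155)):
    print(n,tri(a,u,b,v).round(1),atz(a,u,z).round(1),atz(b,v,z).round(1))
c=[atz(b,(210+x/3.8,190+y/3.8),16).round(1)for x,y in((41,66),(744,17),(765,303),(58,350))]
print(c,np.mean(c,0))
p,q,s,t=c;print(np.arctan2(*(p-q+t-s)[:2]),np.linalg.norm(p-q),np.linalg.norm(p-t))
print(r.get_obs()['joints'])
E
```

```text
knob [566.3 134.7 209.3] [559.2 129.  214. ] [565.7 134.8 214. ]
pin [526.3 131.5 172.4] [527.3 131.  172. ] [525.8 132.4 172. ]
tip [502.3 -22.2 152.6] [506.7 -21.4 149.5] [501.7 -21.2 149.5]
bolt [578.2 -14.3 149.5] [570.9 -18.7 155. ] [577.5 -13.4 155. ]
[array([634.1, 214.3,  16. ]), array([ 661.2, -151.9,   16. ]), array([ 513.3, -162.7,   16. ]), array([486. , 203.3,  16. ])] [573.65  25.75  16.  ]
-0.07416038566370244 367.20137526975583 148.50794591536174
[ 1.44357782e+00  2.55516126e-01  1.07514986e-01 -2.28884843e-04
 -1.42388693e+00 -2.84598579e-01]
```

The measurements agree. The rig centre is about (573.6, 25.7) with yaw +0.074, which puts the knob at (565.5,135.3), the pin at (525.8,132.3) and the valve axis at (576.6,-14). Next I'll check the hanging cable and get the tool-frame vector to a point above the knob.

Run:
```python
from h import *
a=camrig.snapshot("scene");b=camrig.snapshot("top")
S=[(250,150),(270,122),(285,90),(297,55),(307,20)]
for u in[(185,190),(172,160),(165,130),(166,90),(167,40)]:
    L=[]
    for s in S:
        p=tri(a,s,b,u);c,d=ray(a,s);e=np.linalg.norm(np.cross(p-c,d));L.append((round(e,1),p.round()))
    print(u,min(L,key=lambda t:t[0]))
print(tool([565.5,135.3,245]).round(1),r.get_obs()['eef_rot'])
```

```text
(185, 190) (np.float64(27.9), array([658., 210., 231.]))
(172, 160) (np.float64(25.4), array([710., 241., 203.]))
(165, 130) (np.float64(18.3), array([764., 268., 175.]))
(166, 90) (np.float64(0.0), array([836., 294., 139.]))
(167, 40) (np.float64(2.8), array([912., 286., 178.]))
[464.1 199.5 -13.9] [ 3.14100746e+00 -6.16793710e-05 -4.11805866e-01]
```

The cable runs well behind the work area. Close the fingers and travel above the knob.

```bash
python3 drive.py '37 16 -14 0 0 0;74 32 -14 0 0 0;111 48 -14 0 0 0;148 64 -14 0 0 0;185 80 -14 0 0 0;222 96 -14 0 0 0;259 112 -14 0 0 0;296 128 -14 0 0 0;333 144 -14 0 0 0;370 160 -14 0 0 0' 0 20; python3 -c "
from h import *
print(tool([565.5,135.3,225]).round(1))"
```

```text
time_s: 1.13
ee_pos: [496.1, 207.6, 245.4]
eef_rot: [-3.141, -0.0, -0.412]
wrist_force: [0.6, 1.5, 0.8]
grip_width: -0.003
gripper_force: 0.0
[92.5 38.5 20.4]
```

```bash
python3 drive.py '35 15 10 0 0 0;65 28 15 0 0 0;85 36 18 0 0 0;94 39 20 0 0 0;94 39 20 0 0 0;94 39 20 0 0 0' ; python3 -c "
from h import *;import cv2
print(tool([565.5,135.3,214]).round(1))
a=camrig.snapshot('scene')['color'][120:300,160:400];cv2.imwrite('pics/s1.png',cv2.resize(a,None,fx=3,fy=3,interpolation=2))"
```

```text
time_s: 1.63
ee_pos: [565.6, 136.0, 225.0]
eef_rot: [3.141, 0.001, -0.413]
wrist_force: [-0.3, 1.7, -0.1]
grip_width: 0.001
gripper_force: 0.0
[ 0.2  0.7 11. ]
```

View pics/s1.png

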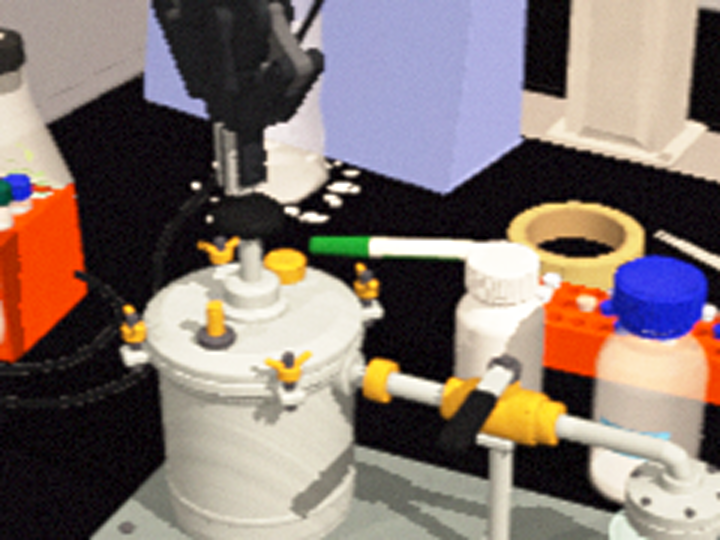

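The fingertips (240,190 in the crop) stand centred just above the knob (250,215). First stroke down: 225 → 188.5 mm is about 36.5 mm.

```bash
python3 drive.py '0 0 12 0 0 0;0 0 22 0 0 0;0 0 30 0 0 0;0 0 35 0 0 0;0 0 36 0 0 0;0 0 36 0 0 0'
```

```text
time_s: 2.18
ee_pos: [566.3, 137.2, 191.0]
eef_rot: [-3.139, -0.003, -0.41]
wrist_force: [0.5, 1.4, 9.0]
grip_width: -0.001
gripper_force: 3.8
```

```bash
python3 drive.py '0 0 2 0 0 0;0 0 3 0 0 0;0 0 3 0 0 0;0 0 -10 0 0 0;0 0 -22 0 0 0;0 0 -30 0 0 0;0 0 -34 0 0 0;0 0 -34 0 0 0;0 0 -34 0 0 0'
cat > pin.py <<'E'
from h import *;import sys,cv2
s=camrig.snapshot('scene');cv2.imwrite(sys.argv[1],s['color'])
# pin: topmost brass pixel in its column band -> height above lid at known xy
hsv=cv2.cvtColor(s['color'],40);m=cv2.inRange(hsv,(10,120,110),(30,255,255))[205:240,226:238]
v=np.where(m.sum(1)>=3*255)[0];print("brass rows",205+v)
M=np.linalg.inv(s['pose'])
for h in(10,13,16,19,22,24):
    p=M@[525.8,132.3,158+h,1];q=s['K']@(p[:3]*[1,-1,-1]);print(h,(q[:2]/q[2]).round(1),end=' ')
print(tool([565.5,135.3,188]).round(1))
E
python3 pin.py pics/p1.png
```

```text
time_s: 2.93
ee_pos: [565.2, 136.2, 222.6]
eef_rot: [3.141, 0.001, -0.411]
wrist_force: [-0.6, -0.2, -0.4]
grip_width: 0.004
gripper_force: 0.0
brass rows [205 206 207 218 219 220 221 222 223 224 225 226 227 228 229 230 231]
10 [230.5 223.4] 13 [230.4 221.8] 16 [230.3 220.1] 19 [230.2 218.5] 22 [230.1 216.9] 24 [230.  215.8] [ 0.7  0.5 34.3]
```

Keep pumping, since extra strokes do no harm.

```bash
for i in 2 3; do :; done; python3 drive.py '0 0 14 0 0 0;0 0 26 0 0 0;0 0 34 0 0 0;0 0 37 0 0 0;0 0 37 0 0 0;0 0 22 0 0 0;0 0 10 0 0 0;0 0 1 0 0 0;0 0 0 0 0 0;0 0 0 0 0 0'; python3 pin.py pics/p2.png
python3 drive.py '0 0 14 0 0 0;0 0 26 0 0 0;0 0 34 0 0 0;0 0 37 0 0 0;0 0 37 0 0 0;0 0 22 0 0 0;0 0 10 0 0 0;0 0 1 0 0 0;0 0 0 0 0 0;0 0 0 0 0 0'; python3 pin.py pics/p3.png
```

```text
time_s: 3.82
ee_pos: [565.6, 136.0, 222.9]
eef_rot: [-3.142, 0.0, -0.412]
wrist_force: [-0.2, 0.0, -0.4]
grip_width: 0.0
gripper_force: 0.0
brass rows [205 206 207 217 218 219 220 221 222 223 224 225 226 227 228 229 230 231]
10 [230.5 223.4] 13 [230.4 221.8] 16 [230.3 220.1] 19 [230.2 218.5] 22 [230.1 216.9] 24 [230.  215.8] [ 0.5  0.5 34.3]
time_s: 4.7
ee_pos: [565.5, 136.0, 222.7]
eef_rot: [3.141, 0.001, -0.412]
wrist_force: [0.3, 0.4, -0.8]
grip_width: 0.002
gripper_force: 0.0
brass rows [205 206 207 216 217 218 219 220 221 222 223 224 225 226 227 228 229 230
 231]
10 [230.5 223.4] 13 [230.4 221.8] 16 [230.3 220.1] 19 [230.2 218.5] 22 [230.1 216.9] 24 [230.  215.8] [ 0.6  0.4 34.1]
```

```bash
python3 drive.py '0 0 14 0 0 0;0 0 26 0 0 0;0 0 34 0 0 0;0 0 37 0 0 0;0 0 37 0 0 0;0 0 37 0 0 0'; python3 drive.py '0 0 -14 0 0 0;0 0 -26 0 0 0;0 0 -34 0 0 0;0 0 -37 0 0 0;0 0 -37 0 0 0;0 0 -37 0 0 0'; python3 pin.py pics/p4.png
```

```text
time_s: 5.25
ee_pos: [566.8, 136.1, 187.8]
eef_rot: [-3.14, -0.003, -0.411]
wrist_force: [1.4, 0.5, 8.9]
grip_width: -0.003
gripper_force: 4.3
time_s: 5.75
ee_pos: [565.2, 135.9, 222.1]
eef_rot: [3.141, 0.001, -0.412]
wrist_force: [0.2, -1.1, -0.9]
grip_width: -0.001
gripper_force: 0.0
brass rows [205 206 207 216 217 218 219 220 221 222 223 224 225 226 227 228 229 230
 231]
10 [230.5 223.4] 13 [230.4 221.8] 16 [230.3 220.1] 19 [230.2 218.5] 22 [230.1 216.9] 24 [230.  215.8] [ 0.6  0.3 34. ]
```

```bash
python3 drive.py '0 0 14 0 0 0;0 0 26 0 0 0;0 0 34 0 0 0;0 0 37 0 0 0;0 0 37 0 0 0;0 0 37 0 0 0'; python3 drive.py '0 0 -14 0 0 0;0 0 -26 0 0 0;0 0 -34 0 0 0;0 0 -37 0 0 0;0 0 -37 0 0 0;0 0 -37 0 0 0'|head -1
python3 drive.py '0 0 14 0 0 0;0 0 26 0 0 0;0 0 34 0 0 0;0 0 37 0 0 0;0 0 37 0 0 0;0 0 37 0 0 0'|head -4; python3 drive.py '0 0 -14 0 0 0;0 0 -26 0 0 0;0 0 -34 0 0 0;0 0 -37 0 0 0;0 0 -37 0 0 0;0 0 -37 0 0 0'|head -1
python3 drive.py '0 0 14 0 0 0;0 0 26 0 0 0;0 0 34 0 0 0;0 0 38 0 0 0;0 0 38 0 0 0;0 0 38 0 0 0'|head -4; python3 drive.py '0 0 -14 0 0 0;0 0 -26 0 0 0;0 0 -34 0 0 0;0 0 -38 0 0 0;0 0 -50 0 0 0;0 0 -70 0 0 0;0 0 -70 0 0 0';python3 pin.py pics/p7.png
python3 - <<'E'
import cv2,numpy as np
I=[cv2.imread(f"pics/{n}.png") [195:245,215:260] for n in("scene0","p1","p2","p3","p4","p7")]
I=[cv2.resize(i,None,fx=5.8,fy=5.8,interpolation=2) for i in I]
cv2.imwrite("pics/cmp.png",np.vstack([np.hstack(I[:3]),np.hstack(I[3:])]))
E
```

```text
time_s: 6.3
ee_pos: [566.8, 136.1, 188.0]
eef_rot: [-3.139, -0.003, -0.411]
wrist_force: [-0.4, 0.8, 7.5]
grip_width: -0.001
gripper_force: 4.1
time_s: 6.8
time_s: 7.3
ee_pos: [566.9, 136.1, 187.9]
eef_rot: [-3.14, -0.004, -0.411]
wrist_force: [0.2, 1.0, 8.0]
time_s: 7.8
time_s: 8.3
ee_pos: [566.8, 136.0, 187.7]
eef_rot: [-3.139, -0.004, -0.411]
wrist_force: [-1.9, 0.5, 12.5]
time_s: 8.88
ee_pos: [566.8, 135.9, 257.9]
eef_rot: [-3.139, -0.004, -0.412]
wrist_force: [0.9, -0.2, 0.8]
grip_width: 0.002
gripper_force: 0.0
brass rows [205 206 207 215 216 217 218 219 220 221 222 223 224 225 226 227 228 229
 230 231]
10 [230.5 223.4] 13 [230.4 221.8] 16 [230.3 220.1] 19 [230.2 218.5] 22 [230.1 216.9] 24 [230.  215.8] [-0.5  1.2 68.3]
```

View pics/cmp.png

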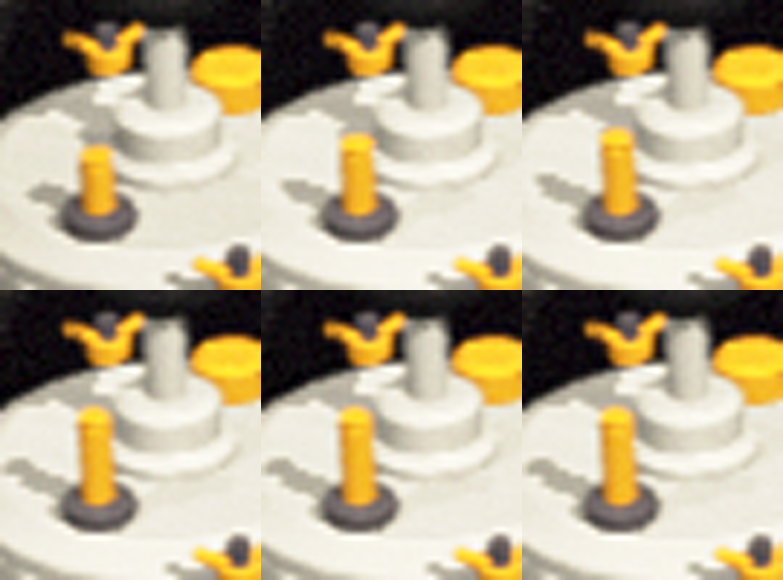

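The pin rose over the first strokes, and from stroke 3 to stroke 7 its top stays at row ~215–216. That means it is fully out at about 24 mm, and the plunger is released. Next I'll work out the lever waypoints.

```bash
cat > lev.py <<'E'
from h import *
V=np.array([576.6,-14.1]);t=.074;R=np.array([[np.cos(t),-np.sin(t)],[np.sin(t),np.cos(t)]])
def P(f,d,rho=56,z=141): 
    q=V+R@(-rho*np.array([np.cos(f),np.sin(f)])+d*np.array([-np.sin(f),np.cos(f)]));return [*q,z]
if __name__=="__main__":
    print("above",tool(P(0,42,z=200)).round(1),"down",tool(P(0,42)).round(1))
    for f in np.arange(0,1.6,.157): print(round(f,2),tool(P(f,24)).round(1))
E
python3 lev.py
```

```text
above [  0.3 122.6  56.1] down [  0.2 122.7 115.1]
0.0 [  8.6 138.6 115.1]
0.16 [ 10.1 148.1 115.1]
0.31 [ 13.1 157.2 115.1]
0.47 [ 17.5 165.7 115.1]
0.63 [ 23.1 173.4 115.1]
0.78 [ 29.9 180.1 115.1]
0.94 [ 37.6 185.7 115.1]
1.1 [ 46.1 190.  115.1]
1.26 [ 55.2 193.  115.1]
1.41 [ 64.7 194.5 115.1]
1.57 [ 74.2 194.4 115.1]
```

```bash
python3 drive.py '0 35 0 0 0 0;0 70 0 0 0 0;0 105 15 0 0 0;0 122 40 0 0 0;0 122 65 0 0 0;0 122 90 0 0 0;0 122 105 0 0 0;0 122 115 0 0 0;0 122 115 0 0 0;0 122 115 0 0 0'; python3 lev.py; python3 pin.py pics/l0.png
python3 -c "
import cv2
from h import *
a=cv2.imread('pics/l0.png')[170:320,190:420];b=camrig.snapshot('top')['color'][180:290,210:420]
cv2.imwrite('pics/l0c.png',cv2.vconcat([cv2.resize(a,(460,300)),cv2.resize(b,(460,241))]))"
```

```text
time_s: 9.77
ee_pos: [516.7, 24.0, 140.0]
eef_rot: [3.141, 0.001, -0.412]
wrist_force: [0.6, -0.4, 0.5]
grip_width: 0.002
gripper_force: 0.0
above [  1.   0. -60.] down [ 1. -0. -1.]
0.0 [ 9.4 15.9 -1. ]
0.16 [10.9 25.3 -1. ]
0.31 [13.9 34.4 -1. ]
0.47 [18.3 42.9 -1. ]
0.63 [23.9 50.6 -1. ]
0.78 [30.7 57.4 -1. ]
0.94 [38.4 63.  -1. ]
1.1 [46.9 67.3 -1. ]
1.26 [56.  70.3 -1. ]
1.41 [65.5 71.7 -1. ]
1.57 [75.  71.7 -1. ]
brass rows [205 206 207 216 217 218 219 220 221 222 223 224 225 226 227 228 229 230
 231]
10 [230.5 223.4] 13 [230.4 221.8] 16 [230.3 220.1] 19 [230.2 218.5] 22 [230.1 216.9] 24 [230.  215.8] [  -0.3 -121.1  -47.1]
```

View pics/l0c.png

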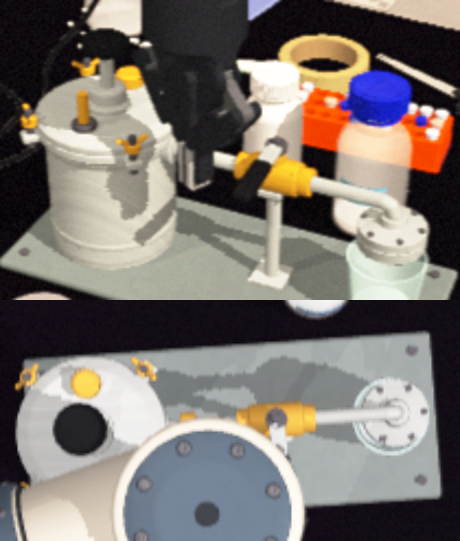

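The fingers (200,170 in the crop) hang beside the lever sleeve on its vessel side, clear of the rig, and the pin stands tall. Push along the arc.

```bash
python3 drive.py '5 8 0 0 0 0;9 16 0 0 0 0;11 25 0 0 0 0;14 34 0 0 0 0;18 43 0 0 0 0;24 51 0 0 0 0;31 57 0 0 0 0;38 63 0 0 0 0'; python3 lev.py | tail -5
```

```text
time_s: 10.53
ee_pos: [526.5, -49.8, 140.2]
eef_rot: [3.141, 0.0, -0.412]
wrist_force: [0.1, 1.2, -0.4]
grip_width: 0.002
gripper_force: 0.7
0.94 [-0.2 -0.8 -0.8]
1.1 [ 8.4  3.5 -0.8]
1.26 [17.4  6.5 -0.8]
1.41 [26.9  7.9 -0.8]
1.57 [36.4  7.9 -0.8]
```

```bash
python3 drive.py '8 3 0 0 0 0;17 6 0 0 0 0;27 8 0 0 0 0;33 8 0 0 0 0;36 8 0 0 0 0;36 8 0 0 0 0'; python3 lev.py | tail -1
python3 -c "
import cv2
from h import *
a=camrig.snapshot('scene')['color'][170:320,190:420];b=camrig.snapshot('top')['color'][180:290,210:420]
cv2.imwrite('pics/l1c.png',cv2.vconcat([cv2.resize(a,(460,300)),cv2.resize(b,(460,241))]))"
```

```text
time_s: 11.03
ee_pos: [557.0, -70.9, 140.0]
eef_rot: [3.141, -0.0, -0.412]
wrist_force: [-0.5, -0.1, -0.1]
grip_width: -0.004
gripper_force: 0.0
1.57 [ 0.1  0.8 -1. ]
```

View pics/l1c.png

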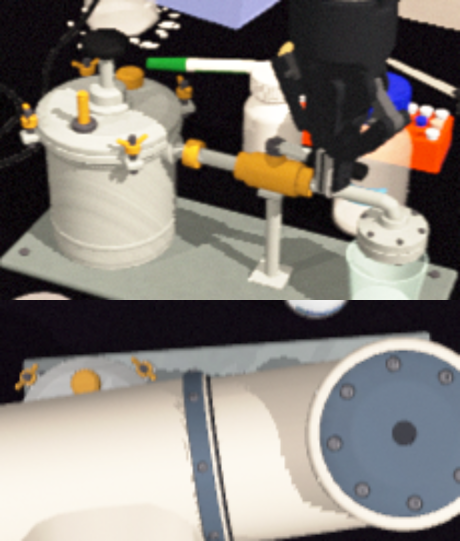

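The lever has swung round behind the fingers (crop 325,170). There is no force yet, so I'll push in the last millimetres against the stop.

```bash
python3 drive.py '2 0 0 0 0 0;3 0 0 0 0 0;3 0 0 0 0 0'|sed -n '2p;4p';python3 drive.py '2 0 0 0 0 0;3 0 0 0 0 0;3 0 0 0 0 0'|sed -n '2p;4p'
```

```text
ee_pos: [558.9, -71.6, 140.3]
wrist_force: [-1.0, 0.1, 0.6]
ee_pos: [561.8, -73.0, 140.3]
wrist_force: [-0.6, 0.8, 0.3]
```

```bash
python3 drive.py '1 0 0 0 0 0;2 0 0 0 0 0;2 0 0 0 0 0'|sed -n '2p;4p';python3 drive.py '1 0 0 0 0 0;2 0 0 0 0 0;2 0 0 0 0 0'|sed -n '2p;4p'; python3 lev.py|tail -1
```

```text
ee_pos: [563.7, -73.8, 140.2]
wrist_force: [-0.7, 0.9, -0.0]
ee_pos: [564.2, -74.4, 139.9]
wrist_force: [-5.3, 2.6, 3.0]
1.57 [-7.9  0.5 -1. ]
```

The force has risen to about 6 N, so the lever is on its stop. Back off and up, then look.

```bash
python3 drive.py '-10 0 0 0 0 0;-30 0 0 0 0 0;-45 0 0 0 0 0;-45 0 -30 0 0 0;-45 0 -70 0 0 0;-70 0 -110 0 0 0;-110 0 -120 0 0 0;-150 0 -120 0 0 0;-190 0 -120 0 0 0;-190 0 -120 0 0 0'
python3 -c "
import cv2
from h import *
s=camrig.snapshot('scene');t=camrig.snapshot('top')
cv2.imwrite('pics/f.png',s['color'])
a=s['color'][170:320,190:420];b=t['color'][180:290,210:420]
cv2.imwrite('pics/l2c.png',cv2.vconcat([cv2.resize(a,(460,300)),cv2.resize(b,(460,241))]))"
```

```text
time_s: 12.97
ee_pos: [387.0, 2.5, 261.6]
eef_rot: [-3.138, -0.002, -0.409]
wrist_force: [0.7, -0.8, -0.3]
grip_width: -0.001
gripper_force: 0.0
```

View pics/l2c.png

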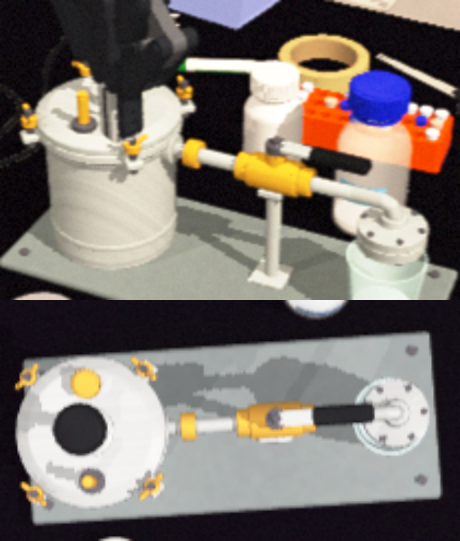

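The lever lies along the pipe (top crop, 275–373 at row ~414). The pin is fully out, the knob is up, the beaker is in place and the arm is clear.

```bash
python3 -c "
from workcell import r, camrig
print(r.hand_in())"
```

```text
the job is handed in; nothing more can be done
None
```

I handed the job in at about 13 s; the last pictures showed the pin fully out after seven strokes, the plunger back up, the valve lever along the pipe on its stop, and the beaker in place; the hand-in returned no verdict.

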